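# Folding rule out of the half-lidded tin

### The arm

A 7-joint arm with a two-finger parallel gripper is mounted at the origin on the work surface. World frame = base frame: x ahead of the robot, y to its left, z up, the work surface at z = 0. Lengths are in m, angles in rad, forces in N, time in s.
With the tool pointing down it reaches from about 0.4 to 0.85 m from the base axis. Payload 4.5 kg.
Tool frame: the origin (TCP) lies at the very end of the fingers, on their centre line; the grasp point (between the pads) lies 19 mm behind it (tcp_to_grasp is the z of the grasp point in the tool frame, in m); z points along the fingers, y is the line along which they close (so a half turn about z gives the same grasp; the last joint's range is limited). The gripper opens to 88 mm and grips with 3 to 60 N. Pads are 18 mm wide; open, the fingers measure 123 mm over their backs; the gripper's body (75 mm by 187 mm) begins 45 mm behind the grasp point.
Start: joints at [0.034, 0.689, -0.195, 1.565, 0.157, 0.902, -0.215], TCP at [0.625, 0, 0.239] pointing down, gripper open.
Joint ranges: [-3.01, 3.01], [-0.46, 2.08], [-1.47, 1.51], [0.13, 2.56], [-1, 4.14], [0.04, 2.09], [-2.66, 2.66]. Speed limits (rad/s): [2.57, 2.57, 3.14, 3.14, 3.14, 3.14, 3.14].

### API

Orientations are given as a unit quaternion [x, y, z, w].
In Python, from plant import * gives the robot as it stands. The module is installed in compiled form; this text tells all that it offers.
- The arm moves only by the shell command python3 -m jog 'ROWS' [OPENING] [FORCE]. ROWS is JSON, a list that holds one entry, the list of rows, each a list of 6 numbers: the shift along the tool's x, y, z in m, then the turn, a rotation vector about the tool's x, y, z in rad. In form: [[[dx, dy, dz, ax, ay, az], ...]]. A call has 1 to 12 rows; each row shifts and turns the commanded pose from where the row before left it, along the tool's axes as they then stand; what a row does not reach is not made up. A row lasts 1/8 s, in which the tool goes at most 62.5 mm and 10.7 degrees, less where a joint would pass 70% of its speed; a pose out of reach is approached as far as the arm can. A call with a gripper value outside its range is refused whole. OPENING is the finger opening in m, from 0 to 0.0881, set as the call begins (- or left out, the last holds). The fingers move at their own pace and stop on an object; FORCE is the grip in N (left out, the last holds). Time passes only in rows, so rows that do not move let the fingers close. It gives the time, the measured TCP pose, the force, the opening and the grip force at its end, in the units of the state.
- get_state(): the state, without advancing time (a new reading comes with each control period).
- snapshot(name): name is "scene" or "side" or "wrist"; returns a dict with "frame" (420x560x3 uint8, red, green, blue), "mtx" (3x3 intrinsics, pixels), "xyz" and "orientation" of the camera in the world; the wrist camera has in their place "mount" (4x4, takes a point from camera to tool coordinates, whose origin is the TCP and whose axes are the flange's). Camera axes: x right, y down, z forward; pixel columns grow to the right and rows downward; lengths in m; the calibration is good to about 2 mm. A picture is of the moment at which its call begins: read the wrist's pose just before it. There is no depth.
- finish_job(): hands the job in; it is judged then, once.
The state is a dict: "clock": time; "q": joint angles; "qd": joint speeds; "joint_torque": joint torques, N m; "tool_pos": TCP position; "eef_rot": TCP orientation; "contact_force": force on the tool from outside, world axes, zero at the start; "moment": the same for the moment, N m; "opening": opening from 0.0 (shut) to 1.0 (fully open); "finger_force": force on a finger pad.
Only numpy, scipy, OpenCV 4.12 (cv2) and the standard library are available. Lean on these libraries where they do the work, as an engineer would, in place of code of your own. Each camera call takes 0.05 s, during which the arm holds its last target. There are 200 camera calls.

### The job

I want to measure the bay window: slide the tin's door fully open, take hold of the folded wooden rule inside, tilt it and draw it end-first out through the opening, which is much shorter than the rule, without forcing it against the tin. Finish holding the rule still in the gripper, up in the air with all of it a hand's breadth (some 80 mm) or more above the tin's lid; do not put it down or let go. Leave the door open, and the mug, hourglass, dice, coasters and potted plant where they are.

Things in the scene. Friction and masses are not known exactly. Their poses are not given: they have to be found in the camera images.
- tin: Bare-metal box fixed to the shelf, 256 x 136 x 61 mm. Origin: centre of its underside; x along its length to the end that the door uncovers, y across, z up. Inside: x -125 to 125, y -65 to 65, floor z = 3 mm; walls 3 mm, up to z = 58. A fixed lid, z = 55 to 58, covers the half x < 0; the sliding door covers the rest, so at most x = 6 to 125 mm can be open.
- door (a joint): The tin's sliding door, a flat 128 x 134 x 3 mm sheet, top at z = 61 mm, that slides level towards the tin's -x, over the fixed lid. In m: 0 shut (covers tin x = 0 to 128 mm), 0.122 fully open (covers -122 to 6 mm). It starts nearly shut, runs with 1 to 3 N of friction and stays where it is left.
- door_tab (a point): Centre of the upright tab on the door by which it is slid: 12 mm thick along the tin's x, 40 mm wide along the tin's y, 22 mm tall, standing on the door (from 61 to 83 mm above the shelf). It moves with the door: tin x = 30 mm minus the door's value. Its axes are the tin's.
- rule_mid (a point): Centre of the folded wooden rule, a stiff loose bar 210 mm long (its x), 18 wide (y), 16 thick (z), 50 to 120 g, beech with brass ends. It lies flat on the tin's floor (centre 11 mm above the shelf), within 0.15 rad of the tin's length, its x towards the end that the door uncovers, partly under the fixed lid.
- rule_lead (a point): Centre of the rule's end face (x = +105 mm from its centre) on the side that the door uncovers.
- rule_tail (a point): Centre of the rule's other end face (x = -105 mm from its centre), under the fixed lid.
- mug: Empty black ceramic mug, 82 mm across, 95 mm tall, handle at its +y; origin at the centre of its underside. To be left alone.
- hourglass: Orange plastic hourglass frame, 68 mm across, 105 mm tall; origin at the centre of its underside. To be left alone.
- die1: Metal die, an 18 mm cube beside the tin, on the tin's +y side; origin at the centre of its underside. To be left alone.
- die2: Metal die, an 18 mm cube beside the tin, on the tin's -y side; origin at the centre of its underside. To be left alone.
- pot: Small plant in a terracotta pot, 64 mm across, about 85 mm tall, standing on the white plastic turntable (180 mm across, 27 mm high); origin at the centre of its underside. To be left alone.
- coasters: Stack of round cork coasters, 92 mm across, 20 mm high; origin at the centre of its underside. To be left alone.

How it is judged:
By the outcome, as a careful person would: the job done as asked, in the order asked, and still so for the second after the job is handed in, while the arm keeps its last pose, push and grip.
It also fails if it takes over 54 s, if anything falls off the work surface, if the arm or the gripper's body presses on something with over 40 N, if the wrist force passes 120 N, or if a joint passes its speed limit or range.

## Working session

There is one attempt and no reset: what is moved stays moved. The work goes in short steps, Python scripts to look and compute and a shell command to move; the robot and the scene stay as the last step left them, time stands still between calls to the robot, and variables do not carry over. Pictures are saved under pics/ and viewed, at most 10 in all, crops included, and the job is handed in when it is done.

```bash
mkdir -p pics; cat > h.py <<'E'
from plant import *
import numpy as np, cv2
from scipy.spatial.transform import Rotation as R
def cam(s,st=None):
    K=np.array(s["mtx"])
    if "mount" in s:
        M=np.array(s["mount"]); T=np.eye(4); T[:3,:3]=R.from_quat(st["eef_rot"]).as_matrix(); T[:3,3]=st["tool_pos"]
        W=T@M; return K,W[:3,:3],W[:3,3]
    o=np.array(s["orientation"]); Rm=o if o.shape==(3,3) else R.from_quat(o).as_matrix()
    return K,Rm,np.array(s["xyz"])
def ray(c,u,v,z):
    K,Rm,p=c; d=Rm@np.linalg.solve(K,[u,v,1]); return p+d*(z-p[2])/d[2]
def proj(c,P):
    K,Rm,p=c; q=K@(Rm.T@(np.array(P)-p)); return q[:2]/q[2]
def shot(name,fn):
    st=get_state(); s=snapshot(name); cv2.imwrite(f"pics/{fn}.png",s["frame"][:,:,::-1])
    c=cam(s,st); np.savez(f"pics/{fn}.npz",K=c[0],R=c[1],p=c[2]); return c
def load(fn):
    d=np.load(f"pics/{fn}.npz"); return d["K"],d["R"],d["p"]
E
python3 - <<'E'
from h import *
for n in ["scene","side","wrist"]:
    c=shot(n,n+"0"); print(n,c[2].round(3),c[1].round(2).tolist())
st=get_state(); print(st["clock"],st["tool_pos"],st["eef_rot"],st["opening"])
a=[cv2.imread(f"pics/{n}0.png") for n in ["scene","side","wrist"]]
E
```

```text
scene [1.147 0.282 1.018] [[-0.41, 0.73, -0.54], [0.91, 0.33, -0.24], [0.0, -0.59, -0.8]]
side [-0.173  0.868  0.831] [[-0.79, -0.33, 0.51], [-0.61, 0.46, -0.65], [-0.02, -0.83, -0.56]]
wrist [0.625 0.078 0.384] [[1.0, 0.0, -0.0], [-0.0, -0.96, -0.3], [-0.0, 0.3, -0.96]]
0.15 [ 6.24548262e-01 -3.65647510e-05  2.38126835e-01] [ 7.07088063e-01  7.07125183e-01 -5.06797616e-04 -4.36643535e-04] 0.997886951950128
```

View pics/scene0.png

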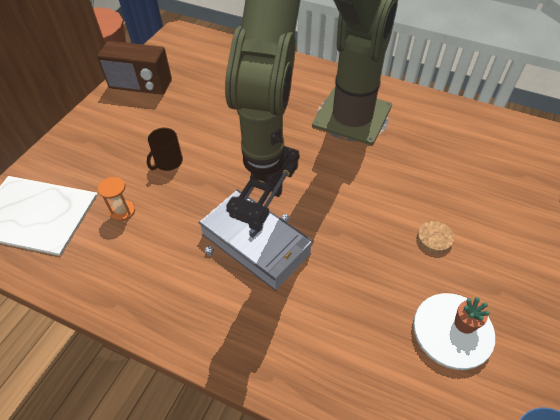

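View pics/wrist0.png

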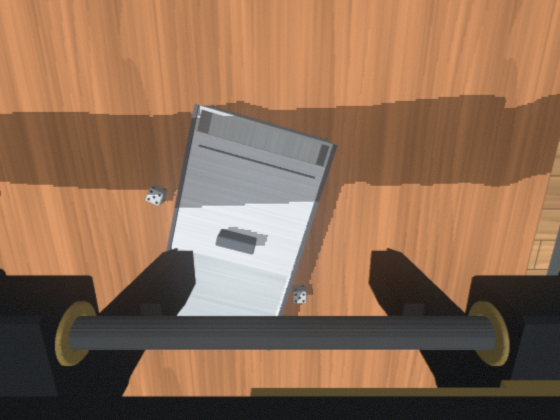

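The scene shows the tin under the gripper at (255,240), with a brass rule end in the gap at (290,255). In the wrist picture the tin's door end is at the top, corners about (195,105) and (335,145), and the tab is at (237,242). I'll enlarge this.

```bash
python3 - <<'E'
from h import *
a=cv2.imread("pics/wrist0.png")[90:330,150:350]; b=cv2.resize(a,None,fx=2.5,fy=2.5,interpolation=cv2.INTER_CUBIC)
s=cv2.imread("pics/scene0.png")[185:295,190:320]; s=cv2.resize(s,(300,254),interpolation=cv2.INTER_CUBIC)
o=np.zeros((600,800,3),np.uint8); o[:,:500]=b; o[:254,500:]=s
t=cv2.imread("pics/side0.png"); t=cv2.resize(t,(300,225)); o[300:525,500:]=t
cv2.imwrite("pics/z1.png",o)
E
```

```text
(no output)
```

View pics/z1.png

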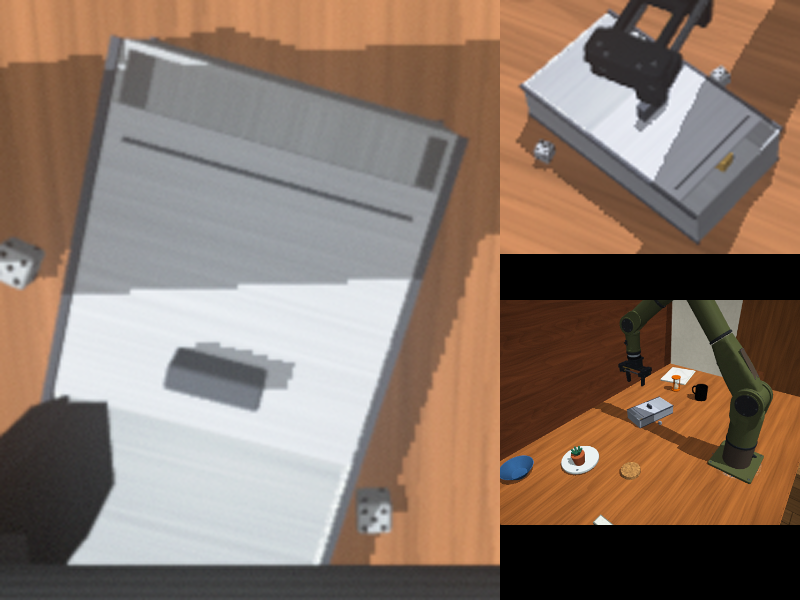

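```bash
python3 - <<'E'
from h import *
c=load("wrist0")
f=lambda x,y,z:ray(c,150+x/2.5,90+y/2.5,z)
A=f(115,37,.058);B=f(467,137,.058)
print(A,B,np.linalg.norm(A-B))
yd=(A-B)/np.linalg.norm(A-B)   # tin +y = ? x end direction is up (+y world)
xd=np.array([yd[1],-yd[0],0]); 
print("tin x dir",xd)
L=[f(75,290-0,.058),f(345,462,.058)]
# left wall line outer (48,398), right wall (330,560)
for p in [(48,398),(330,560)]:
    P=f(*p,.058); print("side",(P-A)@yd,(P-B)@yd)
# frame, x along uncovered end
O=(A+B)/2-xd*.128; O[2]=0
print("tin",O, "yaw",np.arctan2(xd[1],xd[0]))
def loc(P): d=P-O; return np.round([d@xd,d@yd],4)
print("trail edge",loc(f(110,404,.061)),loc(f(345,463,.061)),"front",loc(f(115,104,.061)),loc(f(420,192,.061)))
for p in [(178,347),(267,373),(259,411),(163,382)]: print("tab z83",loc(f(*p,.083)),"z61",loc(f(*p,.061)))
for d in [.02,.025,.03]:
  print(d,[ (2.5*(proj(c,O+xd*(30e-3-d+sx*.006)+yd*sy*.02+[0,0,z])-[150,90])).round(0).tolist() for z in (.061,.083) for sx in (1,-1) for sy in (1,-1)])
s=load("scene0"); print([proj(s,O+xd*x+yd*y+[0,0,.058]).round(1).tolist() for x in(.128,-.128) for y in (.068,-.068)])
st=get_state(); print(R.from_quat(st["eef_rot"]).as_matrix().round(3))
E
```

```text
[0.54197783 0.08045336 0.058     ] [0.67930418 0.04244375 0.058     ] 0.14248949331853186
tin x dir [0.26675373 0.96376473 0.        ]
side -0.000434455525658968 0.14205503779287293
side -0.1423508132381377 0.00013868008039417956
tin [ 0.57649653 -0.06191333  0.        ] yaw 1.3007731949037937
trail edge [-0.0231  0.0434] [-0.0234 -0.0635] front [0.1036 0.0657] [ 0.1023 -0.0593]
tab z83 [0.0203 0.0184] z61 [0.0109 0.0204]
tab z83 [ 0.0189 -0.0185] z61 [ 0.0095 -0.0192]
tab z83 [ 0.0018 -0.0195] z61 [-0.0089 -0.0202]
tab z83 [0.0039 0.021 ] z61 [-0.0067  0.0232]
0.02 [[182.0, 337.0], [273.0, 360.0], [176.0, 362.0], [266.0, 385.0], [172.0, 356.0], [269.0, 380.0], [166.0, 382.0], [262.0, 407.0]]
0.025 [[179.0, 347.0], [270.0, 370.0], [173.0, 372.0], [263.0, 395.0], [169.0, 367.0], [266.0, 391.0], [163.0, 393.0], [259.0, 417.0]]
0.03 [[177.0, 358.0], [267.0, 381.0], [171.0, 382.0], [260.0, 405.0], [167.0, 378.0], [263.0, 402.0], [160.0, 404.0], [256.0, 428.0]]
[[310.7, 242.2], [274.9, 279.5], [235.5, 190.9], [198.6, 222.4]]
[[-0.     1.    -0.001]
 [ 1.     0.    -0.   ]
 [-0.    -0.001 -1.   ]]
```

The tin is at about (0.576, -0.062), yaw 1.301, with the door about 23 mm open. The tab is at about (0.578, -0.055). Next I'll go to the tab and grip its 40 mm width; the same tool yaw will serve for the rule.

```bash
python3 -m jog '[[[-0.019,-0.0155,0.02,0,0,0],[-0.018,-0.0155,0.02,0,0,0],[-0.018,-0.015,0.02,0,0,0],[0,0,0.025,0,0,0.09],[0,0,0.025,0,0,0.09],[0,0,0.025,0,0,0.09],[0,0,0.02,0,0,0],[0,0,0.018,0,0,0],[0,0,0,0,0,0],[0,0,0,0,0,0]]]' 0.088 25
```

```text
clock: 1.4
tool_pos: [0.5794, -0.055, 0.0662]
eef_rot: [0.796, 0.605, 0.0, 0.0]
contact_force: [0.8, -0.1, 0.4]
opening: 0.998
finger_force: 0.0
```

```bash
python3 -m jog '[[[0,0,0.001,0,0,0],[0,0,0,0,0,0],[0,0,0,0,0,0],[0,0,0,0,0,0],[0,0,0,0,0,0],[0,0,0,0,0,0],[0,0,0,0,0,0],[0,0,0,0,0,0]]]' 0.03 25; python3 -c "
from h import *
shot('wrist','w1')"
```

```text
clock: 2.4
tool_pos: [0.5774, -0.0546, 0.0646]
eef_rot: [0.796, 0.606, -0.001, -0.001]
contact_force: [-5.6, 1.6, 5.4]
opening: 0.451
finger_force: 25.0
```

View pics/w1.png

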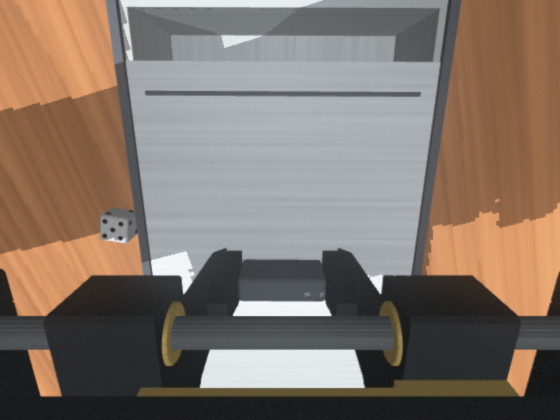

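The tab is held between the fingers, at about (283,280), and the tool is square to the tin. Sliding the door next.

```bash
python3 -m jog '[[[-0.003,-0.002,0,0,0,0],[-0.008,0,0,0,0,0],[-0.012,0,0,0,0,0],[-0.014,0,0,0,0,0],[-0.014,0,0,0,0,0],[-0.014,0,0,0,0,0],[-0.014,0,0,0,0,0],[-0.01,0,0,0,0,0],[-0.006,0,0,0,0,0],[-0.002,0,0,0,0,0],[0,0,0,0,0,0],[0,0,0,0,0,0]]]'
```

```text
clock: 3.95
tool_pos: [0.551, -0.1483, 0.0647]
eef_rot: [0.796, 0.605, -0.0, 0.0]
contact_force: [-1.7, -1.1, -1.2]
opening: 0.45
finger_force: 25.0
```

Moved 97 mm, with no stop felt yet. I'll creep the rest of the way.

```bash
python3 -m jog '[[[-0.001,0,0,0,0,0],[-0.001,0,0,0,0,0],[-0.001,0,0,0,0,0],[-0.001,0,0,0,0,0],[0,0,0,0,0,0]]]';  python3 -m jog '[[[-0.001,0,0,0,0,0],[-0.001,0,0,0,0,0],[0,0,0,0,0,0]]]'
```

```text
clock: 4.58
tool_pos: [0.5507, -0.149, 0.0647]
eef_rot: [0.795, 0.606, 0.001, -0.001]
contact_force: [-0.7, 6.6, -1.6]
opening: 0.452
finger_force: 25.0
clock: 4.95
tool_pos: [0.5507, -0.1491, 0.0647]
eef_rot: [0.795, 0.607, 0.002, -0.002]
contact_force: [0.0, 10.0, -1.5]
opening: 0.451
finger_force: 25.0
```

The door is at its stop. I'll release it, rise and look at the rule.

```bash
python3 -m jog '[[[0,0,0,0,0,0],[0,0,0,0,0,0],[0,0,0,0,0,0],[0,0,-0.015,0,0,0],[0,0,-0.02,0,0,0],[0.01,0,-0.03,0,0,0],[0.02,0,-0.02,0,0,0],[0.025,0,0,0,0,0],[0.025,0,0,0,0,0],[0.02,0,0,0,0,0],[0,0,0,0,0,0],[0,0,0,0,0,0]]]' 0.088 25; python3 -c "
from h import *
shot('wrist','w2'); print(get_state()['tool_pos'])
a=cv2.imread('pics/w2.png'); cv2.imwrite('pics/w2z.png',cv2.resize(a,(800,600),interpolation=cv2.INTER_CUBIC))"
```

```text
clock: 6.45
tool_pos: [0.5759, -0.0587, 0.1498]
eef_rot: [0.796, 0.605, -0.001, 0.0]
contact_force: [-0.3, -0.8, -0.5]
opening: 0.999
finger_force: 0.0
[ 0.57587051 -0.05908463  0.14974816]
```

View pics/w2z.png

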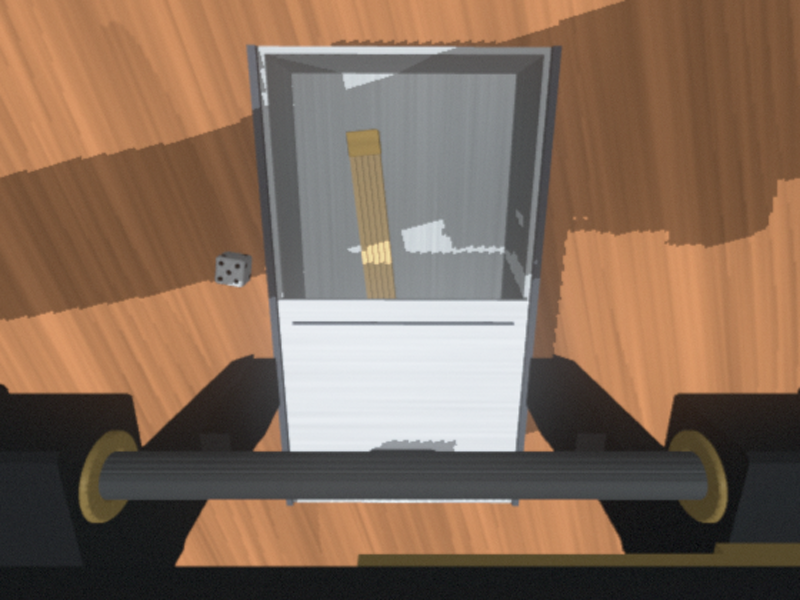

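The door is fully open. The rule's brass end is at about (363,130), with its edges running to (367,298) and (395,298) at the door edge.

```bash
python3 - <<'E'
from h import *
c=load("w2"); k=560/800
f=lambda x,y,z:ray(c,(x+.5)*k-.5,(y+.5)*k-.5,z)
F1,F2=f(290,72,.003),f(517,72,.003); print("floor",np.linalg.norm(F1-F2))
T1,T2=f(248,46,.058),f(561,46,.058); print("top",np.linalg.norm(T1-T2))
yd=(F1-F2)/np.linalg.norm(F1-F2); xd=np.array([yd[1],-yd[0],0]); xd/=np.linalg.norm(xd)
O=(F1+F2)/2-xd*.125; O[2]=0; print("tin",O,np.arctan2(xd[1],xd[0]), "from top",(T1+T2)/2-xd*.128)
loc=lambda P:np.round([(P-O)@xd,(P-O)@yd],4)
print("door edge",loc(f(283,299,.061)),loc(f(526,299,.061)))
l1,l2=f(347,131,.019),f(378,129,.019); n1,n2=f(367,298,.019),f(395,298,.019)
print([loc(p) for p in (l1,l2,n1,n2)],np.linalg.norm(l1-l2))
lead=(l1+l2)/2; near=(n1+n2)/2; d=lead-near; d/=np.linalg.norm(d); ry=np.arctan2(d[1],d[0])
print("rule yaw",ry,"lead",lead,loc(lead),"mid",lead-.105*d,loc(lead-.105*d),"tail",loc(lead-.21*d))
st=get_state(); M=R.from_quat(st["eef_rot"]).as_matrix(); tx=M[:,0]
for s in (.04,.05):
    g=lead-s*d; print(s,g,loc(g),"tool shift",(M.T@(g-st["tool_pos"])).round(4))
print("tool yaw",np.arctan2(tx[1],tx[0]))
E
```

```text
floor 0.13091424801818988
top 0.14434230911886445
tin [ 0.57571964 -0.06081853  0.        ] 1.2992440968090107 from top [ 0.57595395 -0.06136584  0.058     ]
door edge [0.0061 0.0643] [ 0.0061 -0.0653]
[array([0.0923, 0.0319]), array([0.0933, 0.0144]), array([-0.0066,  0.0229]), array([-0.0066,  0.0053])] 0.017554943731264427
rule yaw 1.3900872315987887 lead [0.57830751 0.03478514 0.019     ] [0.0928 0.0232] mid [ 0.55943616 -0.06850509  0.019     ] [-0.0118  0.0136] tail [-0.1163  0.0041]
0.04 [ 0.57111843 -0.00456352  0.019     ] [0.053  0.0195] tool shift [ 0.0514 -0.0192  0.1307]
0.05 [ 0.56932116 -0.01440069  0.019     ] [0.043  0.0186] tool shift [ 0.0415 -0.0183  0.1307]
tool yaw 1.2988505177892202
```

```bash
python3 -m jog '[[[0.021,-0.009,0,0,0,0],[0.0205,-0.0093,0,0,0,0],[0,0,0.02,0,0,-0.05],[0,0,0.02,0,0,-0.04],[0,0,0.02,0,0,0],[0,0,0.01,0,0,0],[0,0,0.005,0,0,0],[0,0,0,0,0,0],[0,0,0,0,0,0]]]' 0.036 25; python3 -c "
from h import *
shot('wrist','w3'); st=get_state(); print(st['tool_pos'],st['opening'])"
```

```text
clock: 7.62
tool_pos: [0.5702, -0.0125, 0.0753]
eef_rot: [0.768, 0.641, 0.0, 0.0]
contact_force: [1.4, 0.1, -0.4]
opening: 0.404
finger_force: 0.0
[ 0.57016392 -0.0124878   0.07533822] 0.4075560311193384
```

View pics/w3.png

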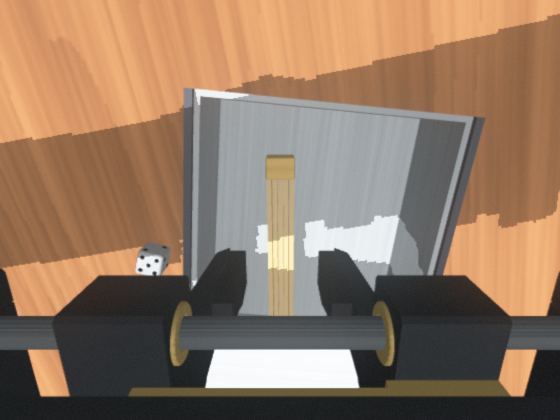

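The rule runs straight up the picture between the fingers (column about 281), so it is centred and aligned. Going down.

```bash
python3 -m jog '[[[0,0,0.015,0,0,0],[0,0,0.02,0,0,0],[0,0,0.015,0,0,0],[0,0,0.01,0,0,0],[0,0,0.005,0,0,0],[0,0,0.003,0,0,0],[0,0,0.0015,0,0,0],[0,0,0,0,0,0],[0,0,0,0,0,0]]]'
```

```text
clock: 8.8
tool_pos: [0.5699, -0.0124, 0.0055]
eef_rot: [0.768, 0.641, 0.0, 0.0]
contact_force: [-0.2, -0.3, -0.2]
opening: 0.412
finger_force: 0.0
```

```bash
python3 -m jog '[[[0,0,0,0,0,0],[0,0,0,0,0,0],[0,0,0,0,0,0],[0,0,0,0,0,0],[0,0,0,0,0,0],[0,0,0,0,0,0]]]' 0.005 40
```

```text
clock: 9.55
tool_pos: [0.5698, -0.0124, 0.0053]
eef_rot: [0.768, 0.641, 0.0, 0.0]
contact_force: [0.4, -0.3, 1.1]
opening: 0.196
finger_force: 40.0
```

Rule gripped (17 mm). Next is a small lift, then a tilt of 0.25 rad about the tail.

```bash
python3 -m jog '[[[0,0,-0.0015,0,0,0],[0,0,-0.0058,0,0.036,0],[0,0,-0.0058,0,0.036,0],[0,0,-0.0058,0,0.036,0],[0,0,-0.0058,0,0.036,0],[0,0,0,0,0,0]]]'; python3 -m jog '[[[0,0,-0.0058,0,0.036,0],[0,0,-0.0058,0,0.036,0],[0,0,-0.0055,0,0.034,0],[0,0,0,0,0,0],[0,0,0,0,0,0]]]'; python3 -c "
from h import *
st=get_state(); M=R.from_quat(st['eef_rot']).as_matrix(); print(M.round(3))
T=R.from_euler('z',1.299).as_matrix(); O=np.array([.5757,-.0608,0])
p=np.array(st['tool_pos'])
for n,v in dict(tail_low=[-.162,0,.0025],tail_up=[-.162,0,-.0135],lead_low=[.048,0,.0025],tcp=[0,0,0]).items(): print(n,(T.T@(p+M@np.array(v)-O)).round(4))
shot('wrist','w4');shot('side','s4');a=cv2.imread('pics/w4.png');b=cv2.resize(cv2.imread('pics/s4.png')[60:160,220:340],(480,400),interpolation=cv2.INTER_CUBIC)
cv2.imwrite('pics/m4.png',np.hstack([cv2.resize(a,(320,240)),b[80:320]]))"
```

```text
clock: 10.3
tool_pos: [0.5694, -0.0151, 0.0299]
eef_rot: [0.767, 0.638, 0.055, -0.046]
contact_force: [-0.3, 0.1, -2.0]
opening: 0.199
finger_force: 40.0
clock: 10.92
tool_pos: [0.5689, -0.0159, 0.0465]
eef_rot: [0.762, 0.636, 0.095, -0.08]
contact_force: [0.0, -0.6, -1.1]
opening: 0.202
finger_force: 40.0
[[ 0.173  0.984  0.044]
 [ 0.954 -0.178  0.243]
 [ 0.247 -0.    -0.969]]
tail_low [-0.1143  0.0041  0.004 ]
tail_up [-0.1182  0.0038  0.0195]
lead_low [0.0883 0.023  0.0559]
tcp [0.0414 0.0186 0.0465]
```

View pics/m4.png

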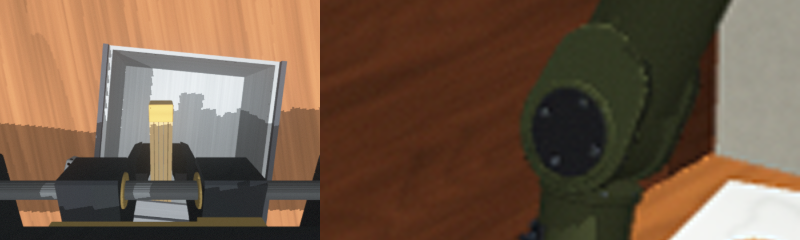

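```bash
python3 - <<'E'
from h import *
c=load("w4"); st=get_state(); M=R.from_quat(st['eef_rot']).as_matrix(); p=np.array(st['tool_pos'])
for droop in (0,.05,.1):
  D=R.from_euler('y',droop).as_matrix()
  for z in (-.0135,.0025): print(droop,z,proj(c,p+M@(D@np.array([.048,0,z]))).round(1))
a=cv2.imread("pics/w4.png")[150:230,283]; print([(150+i,v.tolist()) for i,v in enumerate(a[:60:2])])
E
```

```text
0 -0.0135 [281.4 182.4]
0 0.0025 [281.5 174.8]
0.05 -0.0135 [281.4 185.5]
0.05 0.0025 [281.4 175.7]
0.1 -0.0135 [281.4 188.9]
0.1 0.0025 [281.4 176.9]
[(150, [235, 232, 228]), (151, [235, 233, 228]), (152, [235, 232, 229]), (153, [236, 234, 230]), (154, [236, 233, 230]), (155, [236, 233, 229]), (156, [236, 233, 230]), (157, [235, 233, 229]), (158, [236, 234, 231]), (159, [235, 233, 229]), (160, [236, 234, 230]), (161, [236, 235, 231]), (162, [229, 229, 225]), (163, [104, 128, 141]), (164, [84, 114, 132]), (165, [84, 114, 131]), (166, [94, 138, 161]), (167, [135, 219, 243]), (168, [143, 227, 248]), (169, [143, 228, 248]), (170, [144, 229, 249]), (171, [142, 227, 248]), (172, [141, 227, 247]), (173, [137, 222, 245]), (174, [135, 220, 244]), (175, [135, 220, 244]), (176, [138, 223, 246]), (177, [138, 224, 247]), (178, [140, 226, 248]), (179, [142, 228, 249])]
```

The held angle matches the prediction, with no droop. Clearances are about 5 mm under the lid and 8 mm over the end rim. Drawing it out along its own axis.

```bash
python3 -m jog '[[[0.004,0,0,0,0,0],[0.007,0,0,0,0,0],[0.01,0,0,0,0,0],[0.012,0,0,0,0,0],[0.012,0,0,0,0,0],[0.012,0,0,0,0,0],[0.012,0,0,0,0,0],[0.012,0,0,0,0,0],[0.008,0,0,0,0,0],[0.004,0,0,0,0,0],[0,0,0,0,0,0]]]'; python3 -m jog '[[[0.005,0,0,0,0,0],[0.01,0,0,0,0,0],[0.014,0,0,0,0,0],[0.016,0,0,0,0,0],[0.018,0,0,0,0,0],[0.018,0,0,0,0,0],[0.018,0,0,0,0,0],[0.018,0,0,0,0,0],[0.014,0,0,0,0,0],[0.01,0,0,0,0,0],[0.005,0,0,0,0,0],[0,0,0,0,0,0]]]'; python3 -c "
from h import *
shot('scene','s5');cv2.imwrite('pics/s5z.png',cv2.resize(cv2.imread('pics/s5.png')[130:330,150:400],(750,600),interpolation=cv2.INTER_CUBIC))"
```

```text
clock: 12.4
tool_pos: [0.5851, 0.072, 0.0697]
eef_rot: [0.762, 0.636, 0.096, -0.08]
contact_force: [0.3, -0.3, -0.5]
opening: 0.198
finger_force: 40.0
clock: 13.9
tool_pos: [0.6104, 0.2111, 0.1058]
eef_rot: [0.762, 0.636, 0.096, -0.08]
contact_force: [1.0, -0.4, -1.2]
opening: 0.2
finger_force: 40.0
```

View pics/s5z.png

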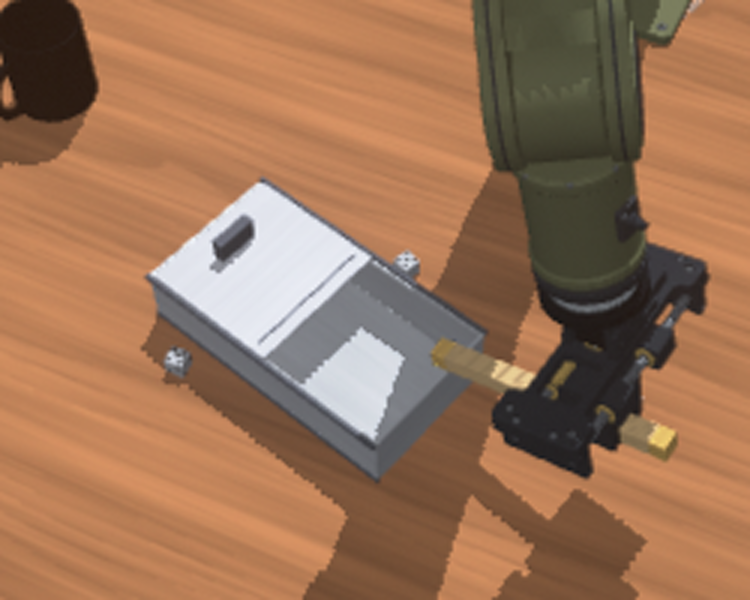

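The rule is drawn clear of the lid, with its tail at (440,350) over the open end. The door is open and the dice are in place. Now straight up.

```bash
python3 -m jog '[[[0.0025,0,-0.01,0,0,0],[0.005,0,-0.0195,0,0,0],[0.0065,0,-0.026,0,0,0],[0.0065,0,-0.026,0,0,0],[0.0065,0,-0.026,0,0,0],[0.005,0,-0.0195,0,0,0],[0.0025,0,-0.01,0,0,0],[0.0015,0,-0.005,0,0,0],[0,0,0,0,0,0],[0,0,0,0,0,0],[0,0,0,0,0,0],[0,0,0,0,0,0]]]'; python3 -c "
from h import *
st=get_state(); M=R.from_quat(st['eef_rot']).as_matrix(); print('tail low',np.array(st['tool_pos'])+M@[-.162,0,.0025],np.abs(st['qd']).max())
c=shot('scene','s6'); print([proj(c,np.array(st['tool_pos'])+M@[x,0,-.0055]).round(0).tolist() for x in (-.162,.048)])"
```

```text
clock: 15.45
tool_pos: [0.6102, 0.2109, 0.2519]
eef_rot: [0.762, 0.636, 0.095, -0.08]
contact_force: [-0.2, 0.8, -0.0]
opening: 0.2
finger_force: 40.0
tail low [0.58220599 0.05704994 0.20947177] 0.002330505143624153
[[297.0, 211.0], [385.0, 242.0]]
```

View pics/s6.png

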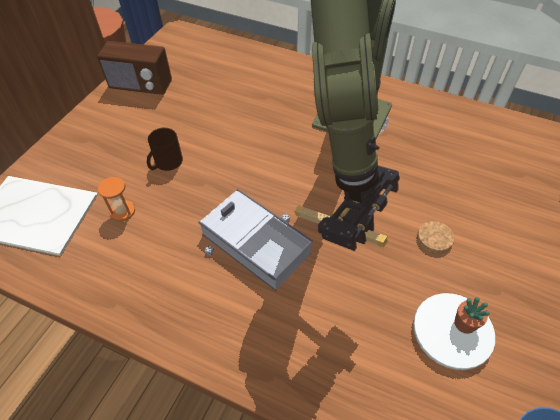

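The rule's ends at (297,211) and (385,240) match the prediction. Its lowest point is about 0.21 m, roughly 150 mm above the lid, and nothing else has moved.

```bash
python3 -c "
from plant import *
print(finish_job())"
```

```text
the job is handed in; nothing more can be done
None
```

The door is fully open, and the gripper is holding the rule still about 150 mm above the tin's lid; the mug, hourglass, dice, coasters and plant were left alone, and the job is handed in.

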